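# Take the worn filing block off the trimming stand

## Task

The worn filing block has to come off its trimming stand. With the release rod, push the spring catch through the small hole in the back of the stand so that the block springs free, and lay the rod back on its rest. Then slide the block along its T-track to the open end, lift it off and set it down gently, upright on its foot, in the grey tray, without forcing anything or disturbing the other things on the bench.

Things in the scene. Friction and masses are not known exactly. Their poses are not given: they have to be found in the camera images.
- stand: Trimming stand, fixed: grey base plate 215 x 110 mm, top 16 mm up, carrying an aluminium T-track and, at its closed end, a blue catch housing (x -135 to -91, 48 mm wide, 92 mm high). Origin on the bench under the track's centre line, +x along the track towards its open end, z up. Inside the housing a hook holds the block home; once lifted, two spring plungers push the block about 14 mm along +x
- hole (a point): Mouth of the release hole, 9.5 mm wide with a 1.5 mm countersink, in the housing's back face (stand frame -135, 0, 38 mm); axes as the stand's, push along +x. Back plate 5 mm thick; the catch's steel push pad (18 x 16 mm, centred on the hole) lies 10 mm in from the mouth
- catch (a joint): Angle of the spring catch: 0 latched; grows as its pad is pushed in (20 mm per rad). At about 0.28 (5.6 mm of push) it lets the block go and the push is felt to ease; its hard stop is at 0.35 (7 mm). Needs 5 to 10 N; springs back when the rod leaves, but does not catch the sprung-out block again
- track_end (a point): Middle of the T-track's open end, on top of the lips (stand frame 70, 0, 40 mm), axes as the stand's. Track 165 mm long (stand x -95 to 70), 44 mm wide; slot 16 mm wide between lips 7 mm thick, undercut 30 mm wide and 11 mm high. Beyond the end only 7 mm of base plate
- block: Worn beech filing block on a steel T-foot, 0.3 kg. Origin: middle of the foot's underside, +x to its notched, sloping front, z up. Foot x +-35, 26 mm wide, 6 high, neck 12 wide. Wood z 15.5 to 51.5, x +-60, flat sides y +-25; at the front two prongs 20 wide; steel tongue behind to x -75. Home: stand x -28, z 24.5 mm, play 2 mm sideways, 2.5 up; the foot is out of the track past stand x 105
- rod: Release rod, 150 mm long, 80 g: yellow square handle 12 x 12 x 80 mm (x -40 to 40) and steel shank 6 mm thick (x 40 to 110). Origin on its axis in the middle of the handle, +x to the tip. At first it lies in its rest, flat sides upright, axis 36 mm above the bench
- rod_tip (a point): The rod's tip, 110 mm from the handle's middle; axes as the rod's
- rest: White rod rest, fixed: base 100 x 64 x 6 mm and two saddles 8 mm thick at x +-30 mm, each with a slot 16 mm wide, floor 30 mm up, flared above 39 mm, top 48 mm. Origin under its middle; x is the direction of the rod lying in it. Fingers reach the handle between the saddles
- tray: Grey shallow tray, fixed, 180 (x) x 240 (y) mm outside, 18 mm high, walls and floor 4 mm thick. Origin under its middle
- jar: Clear jar with a white lid, 68 mm across, 75 mm high, loose, to be left alone; origin under its middle
- cast: Plaster cast of a dental arch, about 70 x 62 x 27 mm, loose, to be left alone; origin under its middle
- palette: White colour palette, 70 x 120 x 12 mm, loose, to be left alone; origin under its middle
Mind the look-alikes: they are no part of the job. What is shaped like the block but green or red is not meant.

How it is judged:
On the way, in this order (a step that is already met when the one before it is completed fails the run):
1. the rod's push on the catch has let the block go: it has sprung at least 4 mm along the track with the rod touching the catch (x of block in the frame of stand above -0.024 m and value of joint catch above 0.15 rad and contact force between rod and catch above 0.3 N), for 0.05 s.
2. the rod lies on its rest again, let go, before the block is slid (y of rod in the frame of rest between -0.008 and 0.008 m and z of rod in the frame of rest below 0.041 m and horizontal distance between rod and rest below 0.025 m and contact force between the fingers and rod below 0.1 N), for 0.2 s.
3. the block has been slid along the track, still captive in it, to near its open end (x of block in the frame of stand between 0.07 and 0.115 m and z of block in the frame of stand below 0.031 m and y of block in the frame of stand between -0.006 and 0.006 m), for 0.05 s.
At the end, for the whole second after the job is handed in: The block stands upright (within about 6 degrees) and at rest on its foot on the tray's floor, its middle at least 24 mm inside the tray's walls all round; the rod lies at rest in both saddles of its rest, its middle within 25 mm of the rest's; nothing is held (x of block in the frame of tray between -0.062 and 0.062 m and y of block in the frame of tray between -0.092 and 0.092 m and z of block in the frame of tray below 0.008 m and angle between block's own z axis and vertical below 0.1 rad and linear speed of each of block, rod below 0.02 m/s and y of rod in the frame of rest between -0.008 and 0.008 m and z of rod in the frame of rest below 0.041 m and horizontal distance between rod and rest below 0.025 m); the robot touches nothing.
It fails at once if the catch is forced (the rod presses on it with more than 30 N) (contact force between rod and catch above 30 N).
It fails at once if the block is wrenched against the stand with more than 80 N (contact force between block and stand above 80 N).
It fails at once if the block is dropped (falls faster than 0.5 m/s, free of the fingers and away from the stand) (linear speed of block above 0.5 m/s and contact force between the fingers and block below 0.1 N and horizontal distance between block and stand above 0.1 m).
It fails at once if the jar, the cast or the palette is moved by more than 20 mm (distance of any of jar, cast, palette from where it was at the start of the episode above 0.02 m).
It also fails if it takes over 72 s, if anything falls off the work surface, if the arm or the gripper's body presses on something with over 40 N, if the wrist force passes 120 N, or if a joint passes its speed limit or range.

## Robot

A 6-joint arm with a two-finger parallel gripper is mounted at the origin on the work surface. World frame = base frame: x ahead of the robot, y to its left, z up, the work surface at z = 0. Lengths are in m, angles in rad, forces in N, time in s.
With the tool pointing down it reaches from about 0.4 to 0.825 m from the base axis. Payload 7 kg.
Tool frame: the origin (TCP) lies between the finger pads; the fingertips stand arm.nose_length ahead of it and the grasp point (between the pads) is the TCP (arm.nose_length is the distance from the TCP to the fingertips, in m); x points along the fingers, z is the direction in which the jaws open and shut, and the axes are right-handed (so a half turn about x gives the same grasp; the last joint's range is limited). The gripper opens to 88 mm and grips with 3 to 60 N. Pads are 19 mm wide; open, the fingers measure 130 mm over their backs; the gripper's body (78 mm by 193 mm) begins 47 mm behind the grasp point.
Start: joints at [1.443, 0.359, 0.012, 0, -1.224, -0.288], TCP at [0.273, 0.617, 0.246] pointing down, gripper open.
Joint ranges: [-3.07, 3.07], [-1.43, 2.12], [-1.02, 1.25], [-3.03, 1.67], [-3.05, -0], [-3.03, 3.03]. Speed limits (rad/s): [2.39, 2.39, 3.01, 3.14, 3.14, 3.14].

## Interface

Orientations are given as [roll, pitch, yaw] about the fixed x, y, z axes, in that order (R = Rz(yaw) Ry(pitch) Rx(roll)).
In Python, from station import arm, viewer, spotter gives the robot as it stands.
- The arm moves only by the shell command python3 -m handwheel 'ROWS' [FORCE]. ROWS is a JSON object of lists of equal length, an entry for each row: "gripper": the gripper command: -1 is shut, 1 is fully open, values between are in proportion; "travel": the shift along the world's x, y, z each as a share of 500 mm, from -1 to 1, a list of three; "spin": the turn about the world's z as a share of 45 degrees, from -1 to 1. A call has 1 to 20 rows; each row is the pose to reach, as a shift and turn from the pose commanded when the call began; what a row does not reach only later rows make up. A row lasts 1/10 s, in which the tool goes at most 50 mm and 8.59 degrees, less where a joint would pass 70% of its speed; a pose out of reach is approached as far as the arm can. A call with a number of a shift or a turn outside -1 to 1 is refused whole. A call with a gripper value outside its range is refused whole. The fingers move at their own pace and stop on an object; FORCE is the grip in N (left out, the last holds). Time passes only in rows, so rows that repeat a pose let the fingers close. It gives the time, the measured TCP pose, the force and the opening at its end, in the units of the state.
- arm.get_state(): the state, without advancing time (a new reading comes with each control period).
- viewer.grab_frame(name): name is "scene" or "top" or "wrist"; returns a dict with "pixels" (480x640x3 uint8, blue, green, red), "fx", "fy", "cx", "cy" (pixels), "eye" and "attitude" of the camera in the world. Camera axes: x right, y down, z forward; pixel columns grow to the right and rows downward; lengths in m; the calibration is good to about 2 mm. A picture is of the moment at which its call begins. There is no depth.
- arm.job_done(): hands the job in, once; it reports no verdict.
Trained networks look in the newest picture that a camera, given by its name, has taken for a name from the list of things; names that differ only in an ending like _2 or _b are one class to them, and where a whole thing is asked for, a point or a joint stands for the part that bears it (a point fixed in the world has none). Each returns a list of dicts, best first, with "conf" (0 to 1); they miss things now and then, are a little off and sometimes report something else, mostly with a low value. They report only what shows in the picture. A call takes as long as a camera call. They do not tell look-alikes from the thing itself.
- spotter.spot_in(camera, label): "rect" ([left, top, right, bottom] in pixels, round what is visible of it).
- spotter.tip_of(camera, label): "at" ([column, row] in pixels: a listed point, or the origin of a listed thing).
The state is a dict: "t": time; "q": joint angles; "qd": joint speeds; "joint_efforts": joint torques, N m; "eef_pos": TCP position; "ee_rot": TCP orientation; "force": force on the tool from outside, world axes, zero at the start; "moment": the same for the moment, N m; "width": finger opening in m.
Only numpy, scipy, OpenCV 4.12 (cv2) and the standard library are available. Lean on these libraries where they do the work, as an engineer would, in place of code of your own. Each camera call takes 0.05 s, during which the arm holds its last target.

## Working session

There is one attempt and no reset: what is moved stays moved. The work goes in short steps, Python scripts to look and compute and a shell command to move; the robot and the scene stay as the last step left them, time stands still between calls to the robot, and variables do not carry over. Pictures are saved under pics/ and viewed, and the job is handed in when it is done.

```bash
ls; mkdir -p pics; cat > h.py <<'E'
import cv2,numpy as np
from station import arm,viewer,spotter
def snap(n,f):
    d=viewer.grab_frame(n); cv2.imwrite('pics/'+f,d['pixels']); return d
E
python3 - <<'E'
from h import *
print(arm.get_state(), arm.nose_length)
for n in ['scene','top','wrist']:
    d=snap(n,n+'0.png'); print(n,{k:np.round(v,4).tolist() for k,v in d.items() if k!='pixels'})
    for l in ['stand','hole','track_end','block','rod','rod_tip','rest','tray','jar','cast','palette']:
        print(l,[(np.round(x['at']).tolist(),round(x['conf'],2)) for x in spotter.tip_of(n,l)][:4])
E
```

```text
pics
{'t': 0.0, 'q': array([ 1.44309999e+00,  3.59381900e-01,  1.10401496e-02, -3.49806074e-04,
       -1.22410581e+00, -2.88099011e-01]), 'qd': array([ 0.00187307,  0.00171491, -0.00029832, -0.00136418,  0.00104225,
        0.00030695]), 'joint_efforts': array([-1.30442904e-04, -5.82711482e+01,  2.93071997e+01,  6.99741215e+00,
        7.00251694e-03, -1.57603299e-04]), 'eef_pos': array([0.27248076, 0.6170443 , 0.24461781]), 'ee_rot': array([ 0.09155036,  1.56911265, -1.89516044]), 'force': array([ 0.77280774, -0.7126921 ,  0.30121791]), 'moment': array([-0.02083397,  0.0151294 ,  0.03147002]), 'width': 0.08752091126434206} 0.019
scene {'fx': 458.7076, 'fy': 458.7076, 'cx': 317.3478, 'cy': 237.6689, 'eye': [0.9421, 0.6028, 0.6851], 'attitude': [-2.2768, -0.0069, 2.5989]}
stand [([330.0, 270.0], 0.7)]
hole [([353.0, 305.0], 0.67)]
track_end [([321.0, 236.0], 0.7)]
block [([262.0, 331.0], 0.94), ([363.0, 192.0], 0.78), ([446.0, 276.0], 0.75), ([329.0, 270.0], 0.61)]
rod [([492.0, 342.0], 0.81)]
rod_tip [([451.0, 299.0], 0.69)]
rest [([488.0, 357.0], 0.57)]
tray [([256.0, 185.0], 0.62)
[... 284 characters left out ...]
and [([307.0, 241.0], 0.85), ([172.0, 292.0], 0.67)]
hole [([257.0, 221.0], 0.64)]
track_end [([336.0, 244.0], 0.97)]
block [([296.0, 236.0], 0.95), ([281.0, 162.0], 0.85), ([391.0, 338.0], 0.75)]
rod [([171.0, 289.0], 0.76)]
rod_tip [([213.0, 293.0], 0.76)]
rest [([174.0, 291.0], 0.56)]
tray [([457.0, 249.0], 0.6)]
jar [([307.0, 316.0], 0.85), ([297.0, 235.0], 0.35)]
cast [([345.0, 165.0], 0.78), ([394.0, 173.0], 0.35)]
palette [([393.0, 172.0], 0.65)]
wrist {'fx': 375.3369, 'fy': 375.3369, 'cx': 316.3445, 'cy': 238.3793, 'eye': [0.3459, 0.5861, 0.3853], 'attitude': [2.8443, -0.0004, -1.9868]}
stand []
hole []
track_end []
block []
rod []
rod_tip []
rest []
tray []
jar []
cast []
palette []
```

View pics/scene0.png

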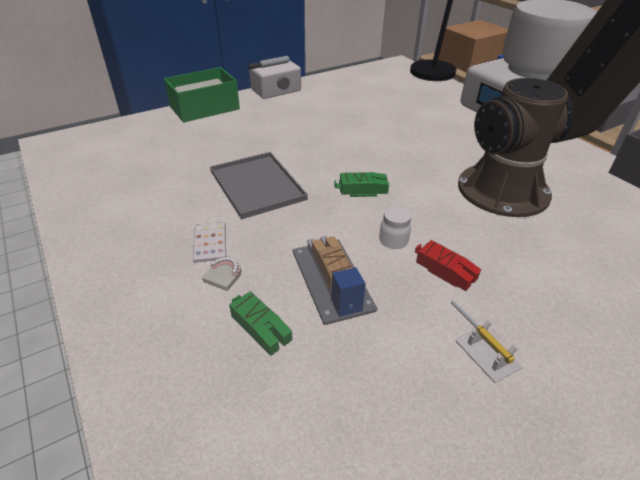

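View pics/top0.png

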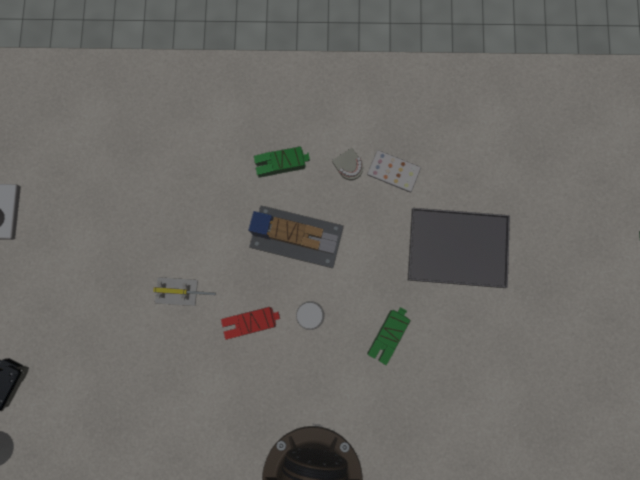

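View pics/wrist0.png

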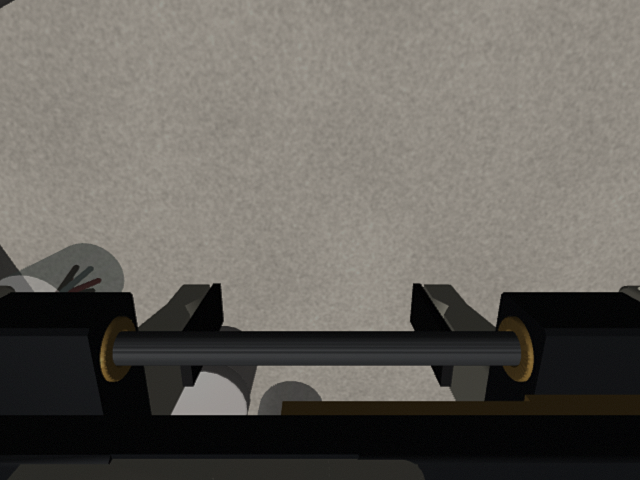

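```bash
python3 - <<'E'
from h import *
t=cv2.imread('pics/top0.png'); s=cv2.imread('pics/scene0.png')
a=cv2.resize(t[195:275,240:350],None,fx=7,fy=7,interpolation=cv2.INTER_CUBIC); cv2.imwrite('pics/c1.png',a)
a=cv2.resize(s[230:325,285:385],None,fx=6,fy=6,interpolation=cv2.INTER_CUBIC); cv2.imwrite('pics/c2.png',a)
a=cv2.resize(t[270:310,145:225],None,fx=9,fy=9,interpolation=cv2.INTER_CUBIC); cv2.imwrite('pics/c3.png',a)
a=cv2.resize(s[290:385,440:530],None,fx=6,fy=6,interpolation=cv2.INTER_CUBIC); cv2.imwrite('pics/c4.png',a)
E
```

```text
(no output)
```

View pics/c1.png

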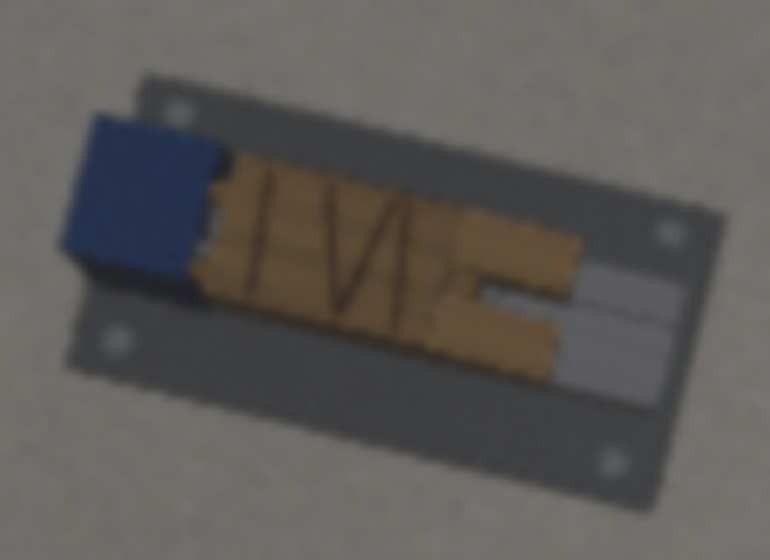

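View pics/c2.png

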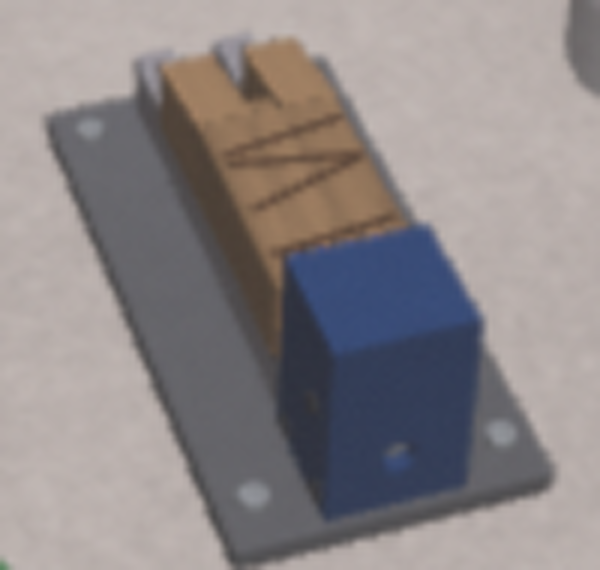

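View pics/c3.png

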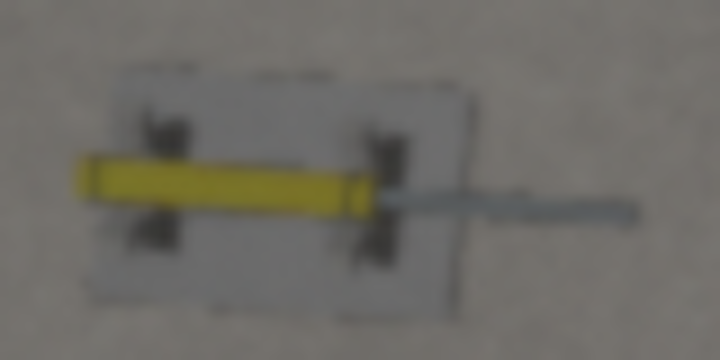

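View pics/c4.png

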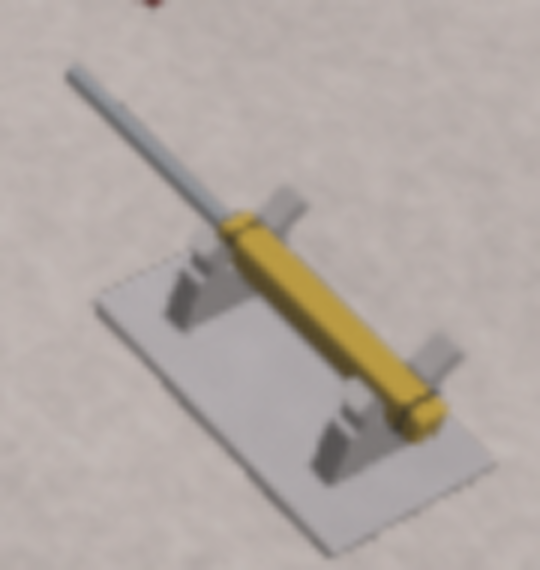

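```bash
cat >> h.py <<'E'
from scipy.spatial.transform import Rotation as Ro
from scipy.optimize import least_squares
CAM={'scene':dict(f=458.7076,c=(317.3478,237.6689),eye=[0.9421,0.6028,0.6851],att=[-2.2768,-0.0069,2.5989]),
'top':dict(f=498.263,c=(321.6218,241.5138),eye=[0.3834,-0.0304,1.2336],att=[-2.9999,0.0131,-1.5515])}
def proj(cam,P):
    c=CAM[cam]; p=(np.atleast_2d(P)-c['eye'])@Ro.from_euler('xyz',c['att']).as_matrix()
    return p[:,:2]/p[:,2:]*c['f']+c['c']
def ray(cam,uv,z):
    c=CAM[cam]; d=Ro.from_euler('xyz',c['att']).as_matrix()@np.array([(uv[0]-c['c'][0])/c['f'],(uv[1]-c['c'][1])/c['f'],1])
    e=np.array(c['eye']); return e+d*(z-e[2])/d[2]
def place(p,L):
    c,s=np.cos(p[2]),np.sin(p[2]); L=np.atleast_2d(L)
    return np.c_[p[0]+c*L[:,0]-s*L[:,1],p[1]+s*L[:,0]+c*L[:,1],L[:,2]]
def unc(pts,k,o): return (np.array(pts)+.5)/k-.5+o
def fit(obs,p0):
    f=lambda p:np.concatenate([(proj(c,place(p,np.array(L)/1000.))-uv).ravel() for c,L,uv in obs])
    r=least_squares(f,p0,loss='soft_l1'); return r.x,[np.round(proj(c,place(r.x,np.array(L)/1000.))-uv,2).tolist() for c,L,uv in obs]
E
python3 - <<'E'
from h import *
so=[('top',[(-138,55,16),(77,55,16),(77,-55,16),(-138,-55,16),(-135,24,92),(-91,-24,92),(-135,-24,92)],unc([(145,75),(725,215),(655,510),(68,368),(98,115),(190,272),(62,250)],7,[240,195])),
('scene',[(77,55,16),(-138,-55,16),(-138,55,16),(-91,24,92),(-135,24,92),(-135,-24,92),(-91,-24,92),(-135,0,38)],unc([(45,120),(550,480),(235,560),(287,260),(330,352),(482,322),(430,230),(398,457)],6,[285,230]))]
for o in (so,so[:1],so[1:]): print(fit(o,[.4,0,-1.6]))
# rest/rod
rt=[('top',[(-50,32,6),(50,32,6),(50,-32,6),(-50,-32,6)],unc([(115,68),(473,88),(455,318),(88,300)],9,[145,270])),
('scene',[(50,32,6),(-50,32,6),(-50,-32,6)],unc([(97,303),(333,553),(497,463)],6,[440,290]))]
for o in (rt,rt[:1],rt[1:]): print(fit(o,[.25,.3,-1.6]))
rd=[('top',[(-40,0,42),(40,0,42),(110,0,36)],unc([(80,178),(374,195),(638,213)],9,[145,270])),
('scene',[(40,0,42),(110,0,36),(-40,0,42)],unc([(240,217),(72,70),(432,405)],6,[440,290]))]
for o in (rd,rd[:1],rd[1:]): print(fit(o,[.25,.3,-1.6]))
for l,uv in dict(jar=(310,316),cast=(347,165),red=(250,322),tray=(458,247),green=(390,335)).items(): print(l,ray('top',uv,.018))
E
```

```text
(array([ 0.563331  ,  0.02271265, -1.79647108]), [[[-0.36, -0.91], [0.4, -0.55], [-0.22, 0.26], [-0.9, -0.41], [-0.25, -0.71], [-0.53, 1.01], [-0.49, -0.34]], [[-0.39, -1.25], [1.62, -1.37], [-0.5, -0.76], [-0.75, -0.73], [0.43, 0.72], [0.29, -0.3], [-0.22, -1.3], [0.12, 0.39]]])
(array([ 0.56288879,  0.02180089, -1.79299654]), [[[-0.13, -0.57], [0.72, -0.48], [0.25, 0.36], [-0.52, -0.03], [0.04, -0.33], [-0.15, 1.34], [-0.13, 0.05]]])
(array([ 0.56373143,  0.02403827, -1.8008432 ]), [[[-0.14, -0.94], [1.63, -0.66], [-0.66, -0.21], [-0.77, -0.2], [0.32, 1.31], [0.25, 0.36], [-0.17, -0.71], [0.05, 1.02]]])
(array([ 0.42892202,  0.34533908, -1.6118549 ]), [[[-0.03, -0.33], [0.3, -0.14], [-0.18, 0.37], [0.19, -0.1]], [[-0.88, -0.72], [0.51, 0.65], [0.42, -0.11]]])
(array([ 0.42879535,  0.34550326, -1.60493131]), [[[-0.21, -0.14], [0.16, -0.24], [-0.15, 0.28], [0.2, 0.1]]])
(array([ 0.42879624,  0.34526778, -1.62021771]), [[[-0.78, -0.97], [0.23, 0.56], [0.38, 0.04]]])
(array([ 0.42876059,  0.34936737, -1.62098049]), [[[-0.2, -0.14], [0.26, 0.28], [0.56, 0.4]], [[-1.09, -0.43], [-0.17, -0.01], [1.14, 2.19]]])
(array([ 0.42890701,  0.3499166 , -1.61339818]), [[[-0.43, -0.08], [0.05, 0.09], [0.37, -0.01]]])
(array([ 0.42827329,  0.34863862, -1.62726774]), [[[-1.09, -0.87], [0.03, -0.49], [0.88, 1.8]]])
jar [0.37440488 0.0134156  0.018     ]
cast [ 0.75217199 -0.07127577  0.018     ]
red [0.35727793 0.15793468 0.018     ]
tray [ 0.5487216  -0.34575141  0.018     ]
green [ 0.33310643 -0.1793281   0.018     ]
```

```bash
python3 -m handwheel '{"gripper":[1,1,1,1,1,1,1,1,1,1],"travel":[[0.313,-0.54,-0.1],[0.313,-0.54,-0.1],[0.313,-0.54,-0.1],[0.313,-0.54,-0.1],[0.313,-0.54,-0.1],[0.313,-0.54,-0.1],[0.313,-0.54,-0.1],[0.313,-0.54,-0.1],[0.313,-0.54,-0.1],[0.313,-0.54,-0.1]],"spin":[-0.76,-0.76,-0.76,-0.76,-0.76,-0.76,-0.76,-0.76,-0.76,-0.76]}' 20
python3 -m handwheel '{"gripper":[1,1,1,1,1,1],"travel":[[0,0,-0.1],[0,0,-0.1],[0,0,-0.1],[0,0,-0.1],[0,0,-0.1],[0,0,-0.1]],"spin":[-0.764,-0.764,-0.764,-0.764,-0.764,-0.764]}'
cat >> h.py <<'E'
def st():
    s=arm.get_state(); R=Ro.from_euler('xyz',s['ee_rot']).as_matrix()
    print('t',round(s['t'],2),'p',np.round(s['eef_pos'],4),'jaw',round(np.degrees(np.arctan2(R[1,2],R[0,2])),2),'xaxis',np.round(R[:,0],3),'F',np.round(s['force'],1),'w',round(s['width'],4),'q',np.round(s['q'],2))
    return s
E
python3 - <<'E'
from h import *
st(); snap('wrist','w1.png');snap('scene','s1.png')
E
```

```text
t: 2.8
eef_pos: [0.429, 0.3486, 0.1959]
ee_rot: [-2.7, 1.57, 1.0]
force: [0.5, 0.2, -0.8]
width: 0.0874
t: 3.4
eef_pos: [0.4288, 0.3484, 0.1456]
ee_rot: [-2.246, 1.571, 0.86]
force: [0.2, -0.3, 0.2]
width: 0.0875
t 3.4 p [0.4288 0.3484 0.1456] jaw 177.94 xaxis [ 0.  0. -1.] F [ 0.2 -0.3  0.2] w 0.0875 q [ 1.04  0.25 -0.4   0.   -0.93 -1.07]
```

View pics/w1.png

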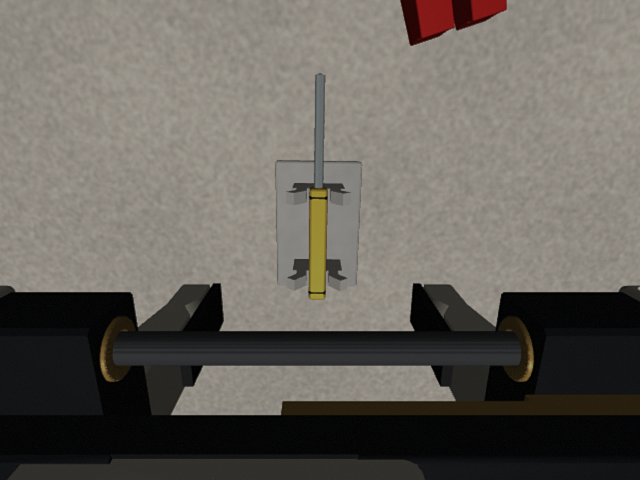

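View pics/s1.png

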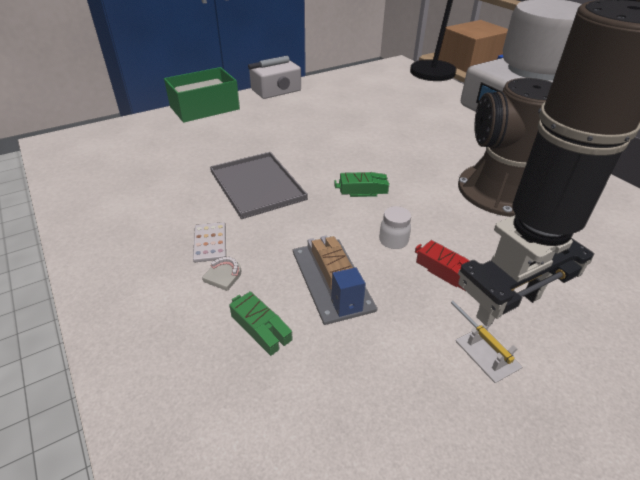

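```bash
python3 - <<'E'
from h import *
d=viewer.grab_frame('wrist')
CAM['wrist']=dict(f=d['fx'],c=(d['cx'],d['cy']),eye=d['eye'],att=d['attitude'])
a=ray('wrist',(320,74),.039);b=ray('wrist',(317.5,189),.042);c=ray('wrist',(317,298),.036)
print(a,b,c,np.degrees(np.arctan2(*(a-c)[1::-1])),(b+c)/2, np.linalg.norm(a-c))
for q in [(275,162),(361,162),(357,285),(277,285)]: print(ray('wrist',q,.006))
E
```

```text
[0.42318049 0.24081755 0.039     ] [0.42726538 0.31019714 0.042     ] [0.43060646 0.39118918 0.036     ] -92.82720569470064 [0.42893592 0.35069316 0.039     ] 0.15058476367517315
[0.45778405 0.29519141 0.006     ]
[0.39480442 0.29757263 0.006     ]
[0.39833142 0.39551302 0.006     ]
[0.46303316 0.39307348 0.006     ]
```

```bash
python3 -m handwheel '{"gripper":[1,1,1,1,1,1,1,1],"travel":[[0,0,-0.06],[0,0,-0.12],[0,0,-0.16],[0,0,-0.18],[0,0,-0.2],[0,0,-0.21],[0,0,-0.216],[0,0,-0.216]],"spin":[0,0,0,0,0,0,0,0]}'
python3 -m handwheel '{"gripper":[-1,-1,-1,-1,-1,-1,-1,-1,-1,-1,-1,-1],"travel":[[0,0,0],[0,0,0],[0,0,0],[0,0,0],[0,0,0],[0,0,0],[0,0,0],[0,0,0],[0,0,0],[0,0,0],[0,0,0],[0,0,0]],"spin":[0,0,0,0,0,0,0,0,0,0,0,0]}' 25
python3 - <<'E'
from h import *
st()
E
```

```text
t: 4.35
eef_pos: [0.4293, 0.3476, 0.0378]
ee_rot: [-2.212, 1.57, 0.888]
force: [0.4, 0.1, -0.1]
width: 0.0877
t: 5.55
eef_pos: [0.4291, 0.3475, 0.0375]
ee_rot: [0.64, 1.571, -2.544]
force: [-0.9, -0.3, -0.3]
width: 0.0121
t 5.55 p [0.4291 0.3475 0.0375] jaw 177.6 xaxis [-0. -0. -1.] F [-0.9 -0.3 -0.3] w 0.0121 q [ 1.04  0.38 -0.5  -0.   -0.68 -1.08]
```

```bash
python3 -m handwheel '{"gripper":[-1,-1,-1,-1,-1,-1,-1,-1,-1,-1,-1,-1,-1,-1],"travel":[[0,0,0.05],[0,0,0.1],[0,0,0.16],[0.1,-0.03,0.16],[0.2,-0.06,0.16],[0.3,-0.09,0.16],[0.36,-0.11,0.16],[0.39,-0.119,0.16],[0.39,-0.119,0.12],[0.39,-0.119,0.08],[0.39,-0.119,0.04],[0.39,-0.119,0.015],[0.39,-0.119,0.004],[0.39,-0.119,0.004]],"spin":[0,0,0,-0.1,-0.2,-0.233,-0.233,-0.233,-0.233,-0.233,-0.233,-0.233,-0.233,-0.233]}'
cat > look.py <<'E'
from h import *
import sys
st(); n=sys.argv[1]
t=snap('top',n+'t.png')['pixels']; s=snap('scene',n+'s.png')['pixels']
a=cv2.resize(t[190:250,180:280],None,fx=8,fy=8,interpolation=cv2.INTER_CUBIC); cv2.imwrite('pics/'+n+'tc.png',a)
a=cv2.resize(s[255:355,310:410],None,fx=6,fy=6,interpolation=cv2.INTER_CUBIC); cv2.imwrite('pics/'+n+'sc.png',a)
for c in('top','scene'):
  for l in('rod_tip','hole'): print(c,l,[(np.round(x['at'],1).tolist(),round(x['conf'],2)) for x in spotter.tip_of(c,l)][:2])
E
python3 look.py a
```

```text
t: 6.95
eef_pos: [0.6237, 0.2879, 0.039]
ee_rot: [0.939, 1.57, -2.427]
force: [0.7, -0.2, -0.9]
width: 0.0115
t 6.95 p [0.6237 0.2879 0.039 ] jaw 167.13 xaxis [-0.001 -0.001 -1.   ] F [ 0.7 -0.2 -0.9] w 0.0115 q [ 0.72  0.56 -0.18 -0.   -0.83 -0.94]
top rod_tip [([238.2, 220.9], 0.45)]
top hole [([256.5, 221.1], 0.85), ([455.9, 253.5], 0.24)]
scene rod_tip []
scene hole [([350.6, 305.7], 0.8)]
```

View pics/atc.png

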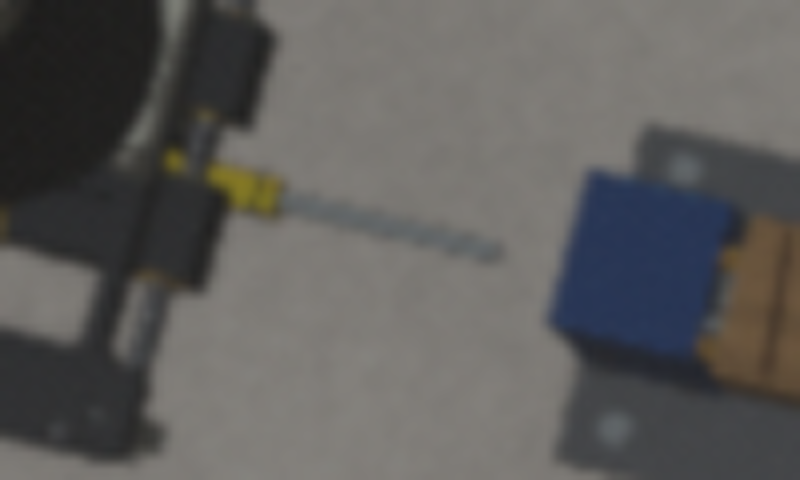

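View pics/asc.png

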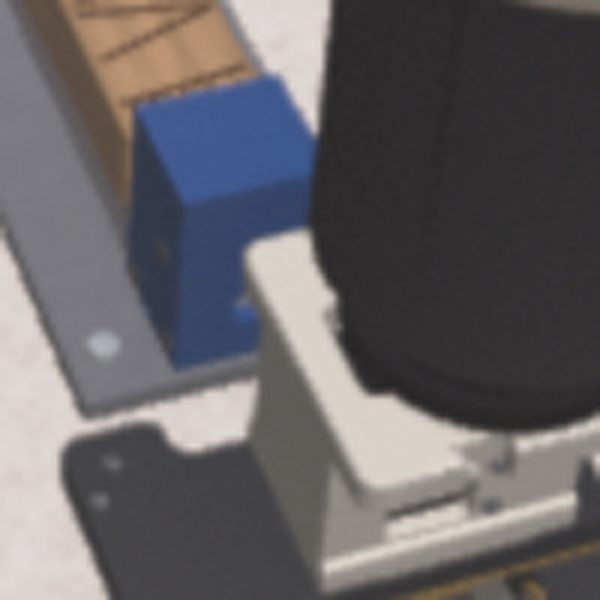

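```bash
cat > wl.py <<'E'
from h import *
import sys
st(); n=sys.argv[1]
d=snap('wrist',n+'.png')
CAM['wrist']=dict(f=d['fx'],c=(d['cx'],d['cy']),eye=d['eye'],att=d['attitude'])
S=[.5633,.0227,-1.797]
print('hole pred',proj('wrist',place(S,[[-.135,0,.038]])),'housing',proj('wrist',place(S,[[-.135,.024,.092],[-.135,-.024,.092],[-.135,.024,.016],[-.135,-.024,.016],[-.138,.055,.016],[-.138,-.055,.016]])).round(1).tolist())
for l in('rod_tip','hole'): print(l,[(np.round(x['at'],1).tolist(),round(x['conf'],2)) for x in spotter.tip_of('wrist',l)][:2])
np.save(n+'.npy',np.r_[d['fx'],d['cx'],d['cy'],d['eye'],d['attitude']])
E
python3 wl.py w2
```

```text
t 7.25 p [0.6245 0.2883 0.0405] jaw 167.12 xaxis [ 0.001  0.001 -1.   ] F [ 0.5  0.7 -0.6] w 0.0119 q [ 0.72  0.55 -0.18  0.   -0.83 -0.94]
hole pred [[318.28325286 -71.38248379]] housing [[185.1, -221.1], [453.8, -220.9], [253.6, -42.2], [382.6, -42.1], [171.2, -32.8], [464.9, -32.6]]
rod_tip [([319.4, 33.7], 0.64)]
hole []
```

View pics/w2.png

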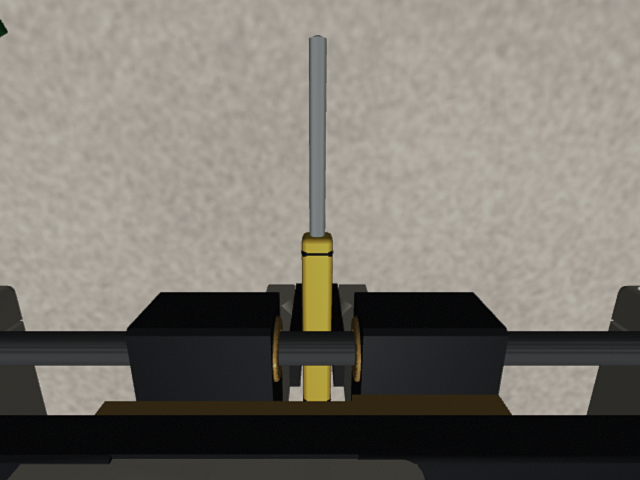

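```bash
python3 -m handwheel '{"gripper":[-1,-1,-1,-1],"travel":[[-0.005,-0.02,0],[-0.01,-0.043,0],[-0.01,-0.043,0],[-0.01,-0.043,0]],"spin":[0,0,0,0]}'; python3 wl.py w3; python3 look.py b
```

```text
t: 7.8
eef_pos: [0.6192, 0.2658, 0.0398]
ee_rot: [-2.41, 1.571, 0.506]
force: [0.7, 0.1, 0.1]
width: 0.0118
t 7.8 p [0.6192 0.2658 0.0398] jaw 167.07 xaxis [ 0.  0. -1.] F [0.7 0.1 0.1] w 0.0118 q [ 0.69  0.54 -0.22  0.   -0.82 -0.92]
hole pred [[317.36148234  11.22737305]] housing [[195.0, -67.9], [441.0, -67.9], [255.5, 27.4], [379.0, 27.4], [176.6, 36.0], [457.9, 36.0]]
rod_tip [([318.6, 32.2], 0.65)]
hole [([319.1, 10.7], 0.9)]
t 7.95 p [0.6193 0.2666 0.0397] jaw 167.11 xaxis [ 0.  0. -1.] F [ 0.2  0.2 -0.9] w 0.0118 q [ 0.69  0.54 -0.22  0.   -0.82 -0.92]
top rod_tip [([247.7, 222.1], 0.66)]
top hole [([256.0, 223.1], 0.57), ([346.6, 165.4], 0.29)]
scene rod_tip []
scene hole [([350.6, 304.0], 0.92)]
```

View pics/w3.png

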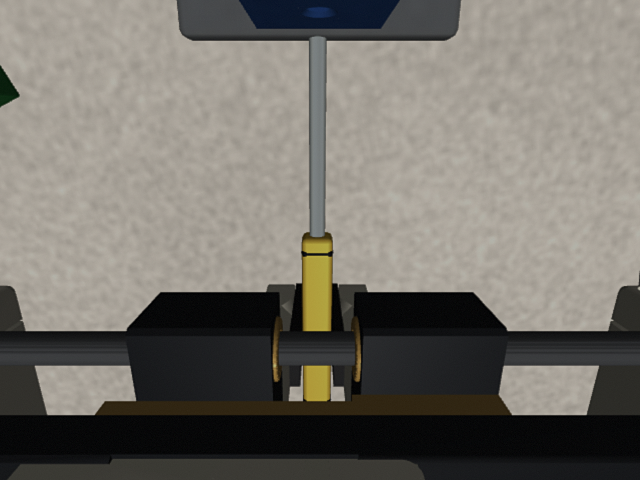

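View pics/btc.png

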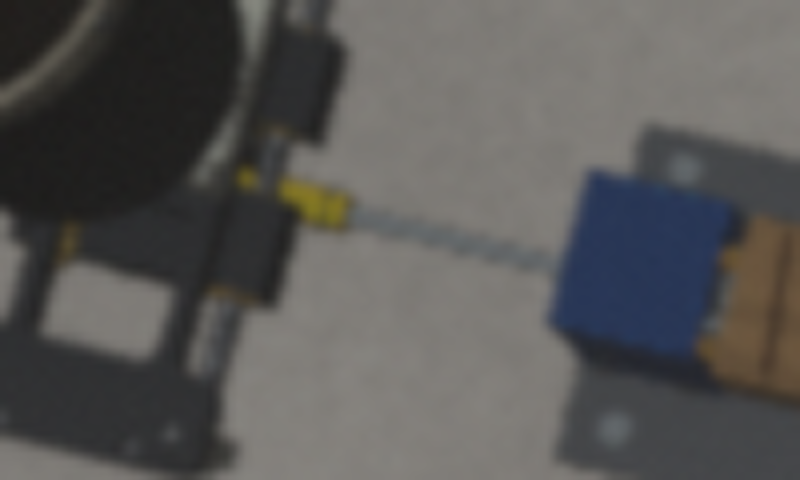

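View pics/bsc.png

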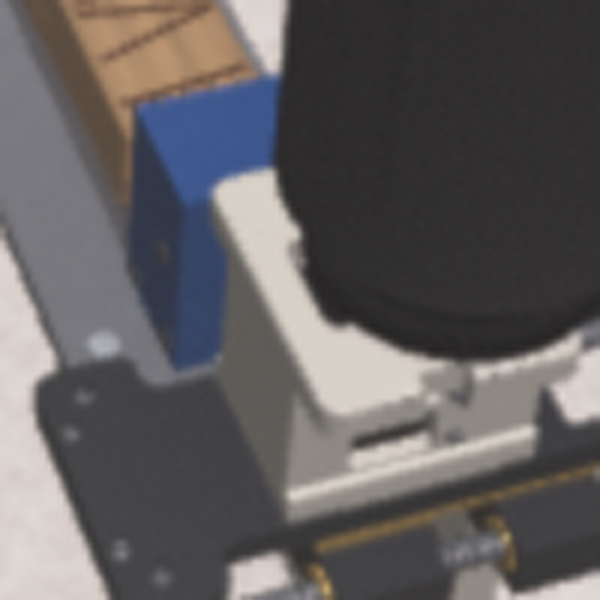

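```bash
python3 - <<'E'
import cv2
i=cv2.imread('pics/w3.png'); a=cv2.resize(i[0:60,270:370],None,fx=8,fy=8,interpolation=cv2.INTER_CUBIC); cv2.imwrite('pics/w3c.png',cv2.convertScaleAbs(a,alpha=2.2))
E
```

```text
(no output)
```

View pics/w3c.png

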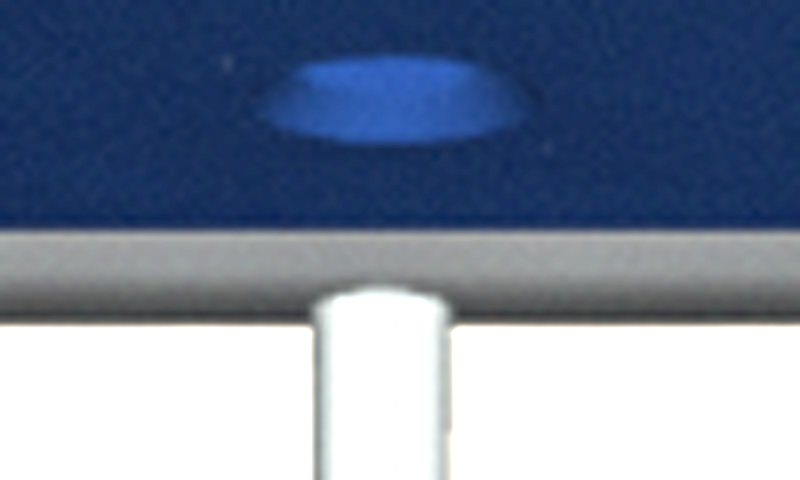

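```bash
python3 -m handwheel '{"gripper":[-1,-1,-1,-1],"travel":[[-0.002,-0.004,0],[-0.003,-0.008,0],[-0.0037,-0.0115,0],[-0.0037,-0.0115,0]],"spin":[0,0,0,0]}'; python3 wl.py w4;python3 - <<'E'
import cv2
i=cv2.imread('pics/w4.png'); a=cv2.resize(i[0:60,270:370],None,fx=8,fy=8,interpolation=cv2.INTER_CUBIC); cv2.imwrite('pics/w4c.png',cv2.convertScaleAbs(a,alpha=2.2))
E
```

```text
t: 8.65
eef_pos: [0.6172, 0.2604, 0.0396]
ee_rot: [0.793, 1.571, -2.573]
force: [-0.7, -0.7, 0.2]
width: 0.0115
t 8.65 p [0.6172 0.2604 0.0396] jaw 167.1 xaxis [-0. -0. -1.] F [-0.7 -0.7  0.2] w 0.0115 q [ 0.69  0.53 -0.23 -0.   -0.81 -0.91]
hole pred [[315.37384021  30.16679954]] housing [[194.1, -34.4], [435.2, -34.2], [254.4, 43.4], [376.6, 43.5], [176.3, 51.8], [454.7, 52.0]]
rod_tip [([318.6, 31.8], 0.67)]
hole [([315.2, 28.4], 0.64)]
```

View pics/w4c.png

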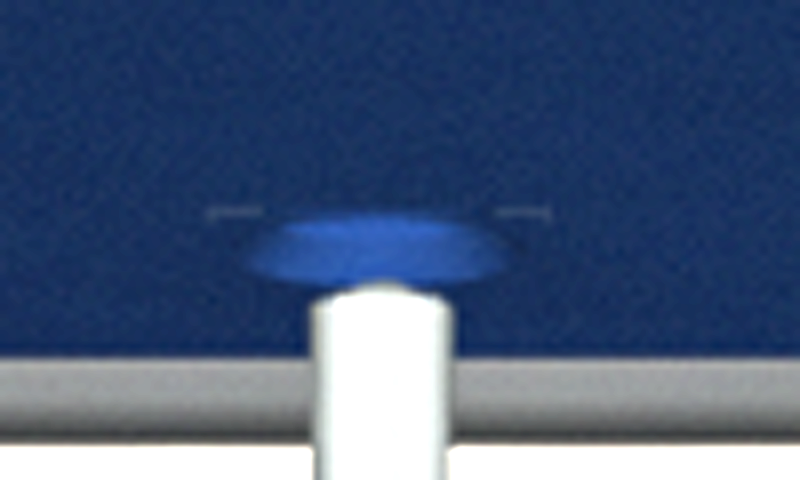

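```bash
python3 -m handwheel '{"gripper":[-1,-1,-1,-1],"travel":[[0,-0.002,0],[-0.0006,-0.005,0],[-0.0012,-0.008,0],[-0.0012,-0.008,0]],"spin":[0,0,0,0]}'; python3 wl.py w5;python3 - <<'E'
import cv2
i=cv2.imread('pics/w5.png'); a=cv2.resize(i[0:60,270:370],None,fx=8,fy=8,interpolation=cv2.INTER_CUBIC); cv2.imwrite('pics/w5c.png',cv2.convertScaleAbs(a,alpha=2.2))
E
```

```text
t: 9.2
eef_pos: [0.6166, 0.2565, 0.0395]
ee_rot: [0.549, 1.571, -2.817]
force: [0.2, -0.7, 0.7]
width: 0.0117
t 9.2 p [0.6166 0.2565 0.0395] jaw 167.1 xaxis [-0. -0. -1.] F [ 0.2 -0.7  0.7] w 0.0117 q [ 0.69  0.53 -0.23 -0.   -0.81 -0.91]
hole pred [[316.26425659  43.16211128]] housing [[197.4, -11.6], [434.9, -11.4], [255.6, 54.5], [376.9, 54.6], [178.1, 62.7], [454.4, 63.0]]
rod_tip [([317.5, 33.5], 0.68)]
hole [([316.3, 41.1], 0.88)]
```

View pics/w5c.png

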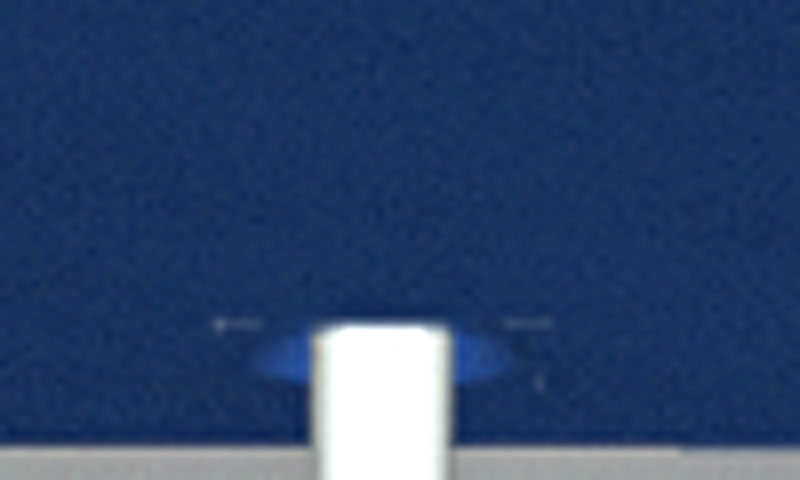

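```bash
python3 -m handwheel '{"gripper":[-1,-1,-1,-1,-1],"travel":[[-0.0005,-0.002,0],[-0.001,-0.004,0],[-0.0016,-0.007,0],[-0.0023,-0.01,0],[-0.0023,-0.01,0]],"spin":[0,0,0,0,0]}'; python3 -m handwheel '{"gripper":[-1,-1,-1,-1],"travel":[[-0.0005,-0.002,0],[-0.001,-0.004,0],[-0.0014,-0.006,0],[-0.0014,-0.006,0]],"spin":[0,0,0,0]}'
```

```text
t: 9.85
eef_pos: [0.6155, 0.2514, 0.0395]
ee_rot: [0.857, 1.571, -2.51]
force: [0.3, -1.2, -0.9]
width: 0.0118
t: 10.25
eef_pos: [0.6148, 0.2486, 0.0396]
ee_rot: [-0.08, 1.571, 2.837]
force: [0.2, -0.4, -0.6]
width: 0.0118
```

```bash
python3 -m handwheel '{"gripper":[-1,-1,-1],"travel":[[-0.0004,-0.0015,0],[-0.0007,-0.003,0],[-0.0007,-0.003,0]],"spin":[0,0,0]}' 40; python3 -m handwheel '{"gripper":[-1,-1,-1],"travel":[[-0.0004,-0.0015,0],[-0.0007,-0.003,0],[-0.0007,-0.003,0]],"spin":[0,0,0]}'
```

```text
t: 10.55
eef_pos: [0.6151, 0.2482, 0.0399]
ee_rot: [-2.12, 1.569, 0.797]
force: [0.3, 4.8, -0.7]
width: 0.0116
t: 10.85
eef_pos: [0.6151, 0.2475, 0.0401]
ee_rot: [-2.113, 1.567, 0.804]
force: [0.5, 7.9, -1.6]
width: 0.0112
```

```bash
python3 -m handwheel '{"gripper":[-1,-1,-1],"travel":[[-0.0004,-0.0015,0],[-0.0007,-0.003,0],[-0.0007,-0.003,0]],"spin":[0,0,0]}'
```

```text
t: 11.15
eef_pos: [0.6149, 0.2462, 0.0402]
ee_rot: [-2.114, 1.567, 0.803]
force: [1.0, 8.2, -0.4]
width: 0.0121
```

```bash
python3 -m handwheel '{"gripper":[-1,-1,-1],"travel":[[-0.0004,-0.0015,0],[-0.0007,-0.003,0],[-0.0007,-0.003,0]],"spin":[0,0,0]}'; python3 -m handwheel '{"gripper":[-1,-1,-1],"travel":[[-0.0004,-0.0015,0],[-0.0007,-0.003,0],[-0.0007,-0.003,0]],"spin":[0,0,0]}'
```

```text
t: 11.45
eef_pos: [0.6145, 0.2447, 0.0401]
ee_rot: [-2.115, 1.567, 0.802]
force: [1.0, 8.1, -0.2]
width: 0.0116
t: 11.75
eef_pos: [0.6141, 0.2431, 0.0401]
ee_rot: [-2.114, 1.567, 0.804]
force: [1.2, 8.5, -1.5]
width: 0.0117
```

```bash
python3 look.py c
```

```text
t 11.75 p [0.6141 0.2431 0.0401] jaw 167.15 xaxis [ 0.003  0.003 -1.   ] F [ 1.2  8.5 -1.5] w 0.0117 q [ 0.67  0.52 -0.25 -0.   -0.8  -0.9 ]
top rod_tip []
top hole [([257.9, 221.5], 0.65)]
scene rod_tip []
scene hole [([354.4, 307.4], 0.57)]
```

View pics/ctc.png

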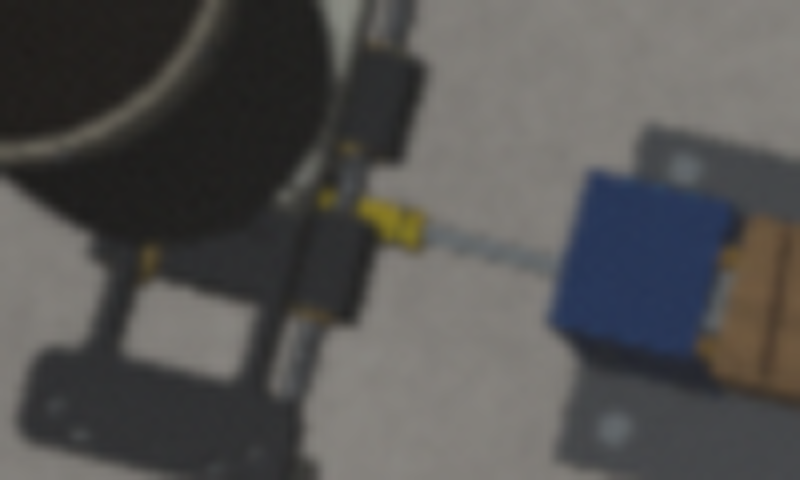

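Not released yet; force flat at ~8.5 N. Continue in sub‑millimetre steps.

```bash
python3 -m handwheel '{"gripper":[-1,-1,-1],"travel":[[-0.0003,-0.001,0],[-0.0005,-0.002,0],[-0.0005,-0.002,0]],"spin":[0,0,0]}'; python3 look.py d
```

```text
t: 12.35
eef_pos: [0.6136, 0.2416, 0.04]
ee_rot: [-2.151, 1.568, 0.767]
force: [0.9, 6.5, -0.3]
width: 0.0119
t 12.35 p [0.6136 0.2416 0.04  ] jaw 167.14 xaxis [ 0.002  0.002 -1.   ] F [ 0.9  6.5 -0.3] w 0.0119 q [ 0.67  0.52 -0.25 -0.   -0.8  -0.89]
top rod_tip []
top hole [([257.5, 221.6], 0.94)]
scene rod_tip [([327.8, 266.6], 0.18)]
scene hole [([348.8, 304.1], 0.84), ([224.9, 278.1], 0.43)]
```

View pics/dtc.png

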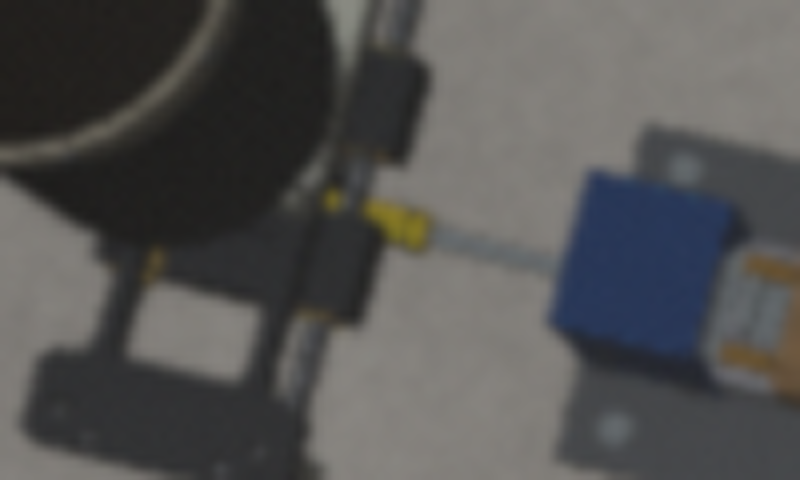

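```bash
python3 -m handwheel '{"gripper":[-1,-1,-1,-1,-1,-1,-1,-1,-1,-1,-1,-1,-1,-1,-1,-1,-1,-1],"travel":[[0.005,0.02,0],[0.0115,0.05,0],[0.0225,0.0975,0],[0.0225,0.0975,0.08],[0.0225,0.0975,0.156],[-0.05,0.12,0.156],[-0.14,0.15,0.156],[-0.23,0.18,0.156],[-0.31,0.2,0.156],[-0.3674,0.2145,0.156],[-0.3674,0.2145,0.156],[-0.3674,0.2145,0.156],[-0.3674,0.2145,0.12],[-0.3674,0.2145,0.08],[-0.3674,0.2145,0.05],[-0.3674,0.2145,0.04],[-0.3674,0.2145,0.04],[-0.3674,0.2145,0.04]],"spin":[0,0,0,0,0,0.1,0.2,0.233,0.233,0.233,0.233,0.233,0.233,0.233,0.233,0.233,0.233,0.233]}'; python3 wl.py w6;  python3 - <<'E'
from h import *
s=snap('scene','s2.png')['pixels']; t=snap('top','t2.png')['pixels']
cv2.imwrite('pics/s2c.png',cv2.resize(s[270:390,420:540],None,fx=5,fy=5,interpolation=cv2.INTER_CUBIC))
E
```

```text
t: 14.45
eef_pos: [0.4299, 0.3477, 0.06]
ee_rot: [-2.858, 1.57, 0.242]
force: [0.0, -0.0, 0.0]
width: 0.0115
t 14.45 p [0.4299 0.3477 0.06  ] jaw 177.58 xaxis [ 0.  0. -1.] F [ 0. -0.  0.] w 0.0115 q [ 1.03  0.35 -0.48  0.   -0.73 -1.08]
hole pred [[-205.40288418 -219.18491736]] housing [[-724.1, -501.4], [-444.6, -432.4], [-195.2, -183.9], [-64.5, -154.8], [-279.9, -193.0], [17.8, -127.3]]
rod_tip [([318.5, 32.8], 0.77)]
hole []
```

View pics/w6.png

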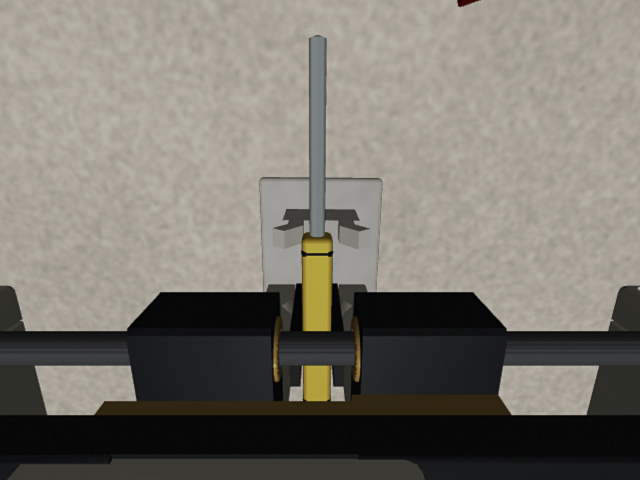

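View pics/s2c.png

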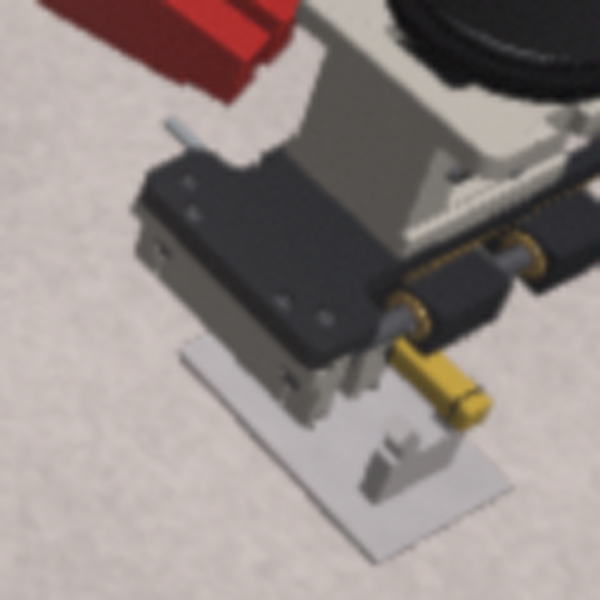

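View pics/t2.png

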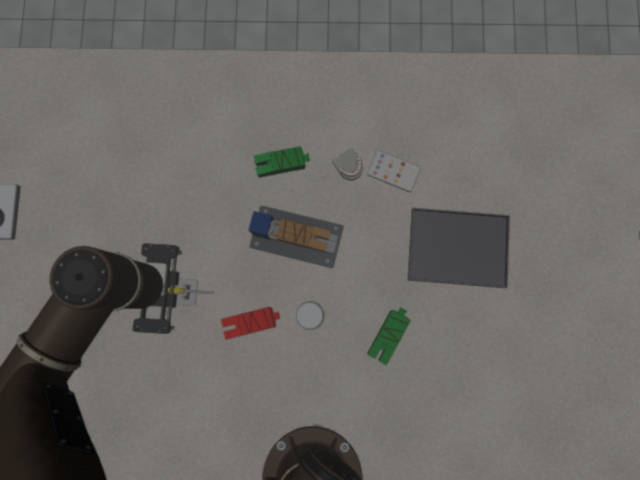

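```bash
python3 - <<'E'
from h import *
a=np.load('w6.npy'); CAM['wrist']=dict(f=a[0],c=(a[1],a[2]),eye=a[3:6],att=a[6:9])
A=ray('wrist',(261,178),.006);B=ray('wrist',(382,178),.006);print(A,B)
R=[.4287,.3453,-1.612]
print(proj('wrist',place(R,[[.05,.032,.006],[.05,-.032,.006]])),np.degrees(R[2]))
# rod points
for uv,z in [((317.5,38),.0625),((317,235),.064)]: print(ray('wrist',uv,z))
for p in [A,B]+[ray('wrist',(317.5,38),.0625),ray('wrist',(317,235),.064)]:
  d=p[:2]-R[:2]; c,s=np.cos(R[2]),np.sin(R[2]); print('rest frame',d[0]*c+d[1]*s,-d[0]*s+d[1]*c)
i=cv2.imread('pics/w6.png'); cv2.imwrite('pics/w6c.png',cv2.convertScaleAbs(cv2.resize(i[160:300,240:400],None,fx=5,fy=5,interpolation=cv2.INTER_CUBIC)[:600],alpha=1.3))
E
```

```text
[0.45662012 0.29459315 0.006     ] [0.39443162 0.29723079 0.006     ]
[[257.03923544 177.0556814 ]
 [381.54997242 176.9074164 ]] -92.36079657508871
[0.42548196 0.24217896 0.0625    ]
[0.428461   0.30918524 0.064     ]
rest frame 0.049513724359464294 0.029985139531206732
rest frame 0.04943999956332394 -0.032259227497112575
rest frame 0.10316607230198198 0.0010324574104089474
rest frame 0.03609394989667192 0.0012488438899865865
```

View pics/w6c.png

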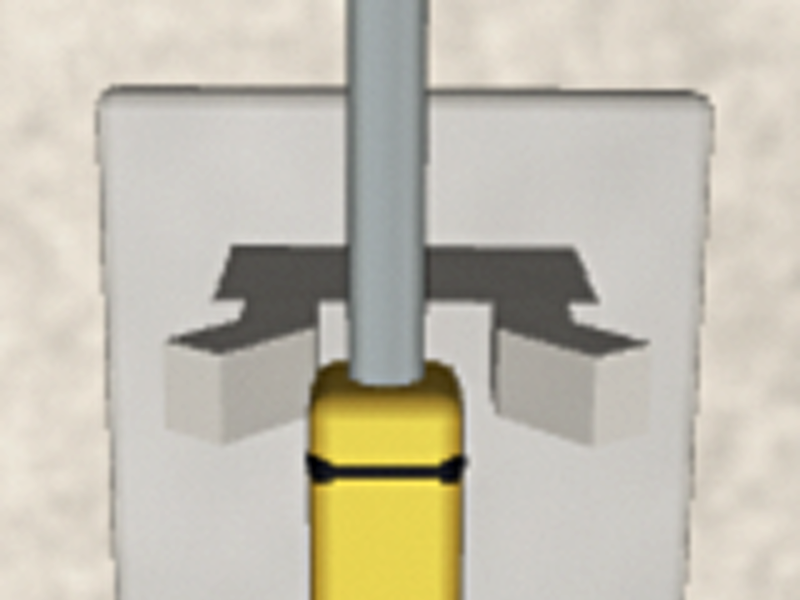

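```bash
python3 -m handwheel '{"gripper":[-1,-1,-1,-1,-1,-1],"travel":[[-0.0036,0,0],[-0.0036,0,-0.012],[-0.0036,0,-0.024],[-0.0036,0,-0.036],[-0.0036,0,-0.043],[-0.0036,0,-0.043]],"spin":[0,0,0,0,0,0]}'
```

```text
t: 15.3
eef_pos: [0.4272, 0.3473, 0.0377]
ee_rot: [1.199, 1.57, -1.984]
force: [0.9, 0.3, -0.5]
width: 0.0114
```

```bash
python3 -m handwheel '{"gripper":[0,0.5,1,1,1,1,1,1],"travel":[[0,0,0],[0,0,0],[0,0,0],[0,0,0],[0,0,0],[0,0,0],[0,0,0],[0,0,0]],"spin":[0,0,0,0,0,0,0,0]}';python3 -m handwheel '{"gripper":[1,1,1,1,1],"travel":[[0,0,0.05],[0,0,0.12],[0,0,0.2],[0,0,0.22],[0,0,0.22]],"spin":[0,0,0,0,0]}';python3 wl.py w7; python3 - <<'E'
from h import *
s=snap('scene','s3.png')['pixels']; t=snap('top','t3.png')['pixels']
cv2.imwrite('pics/s3c.png',cv2.resize(s[270:390,420:540],None,fx=5,fy=5,interpolation=cv2.INTER_CUBIC))
cv2.imwrite('pics/t3c.png',cv2.resize(t[195:275,240:350],None,fx=7,fy=7,interpolation=cv2.INTER_CUBIC))
E
```

```text
t: 16.1
eef_pos: [0.4274, 0.3475, 0.0381]
ee_rot: [-1.977, 1.571, 1.123]
force: [0.2, 0.7, -0.3]
width: 0.07
t: 16.6
eef_pos: [0.428, 0.3485, 0.1502]
ee_rot: [-2.099, 1.566, 1.001]
force: [-0.9, -0.0, -1.0]
width: 0.0879
t 16.6 p [0.428  0.3485 0.1502] jaw 177.6 xaxis [ 0.002  0.004 -1.   ] F [-0.9 -0.  -1. ] w 0.0879 q [ 1.04  0.24 -0.39  0.   -0.93 -1.08]
hole pred [[  5.65860273 -81.02374648]] housing [[-156.7, -160.8], [-37.4, -134.6], [-6.1, -71.0], [74.0, -54.0], [-58.3, -76.4], [124.7, -37.6]]
rod_tip [([320.6, 70.1], 0.68)]
hole []
```

View pics/w7.png

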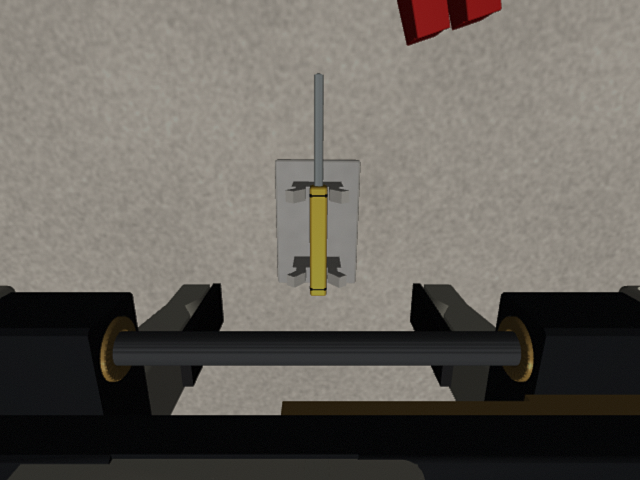

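View pics/s3c.png

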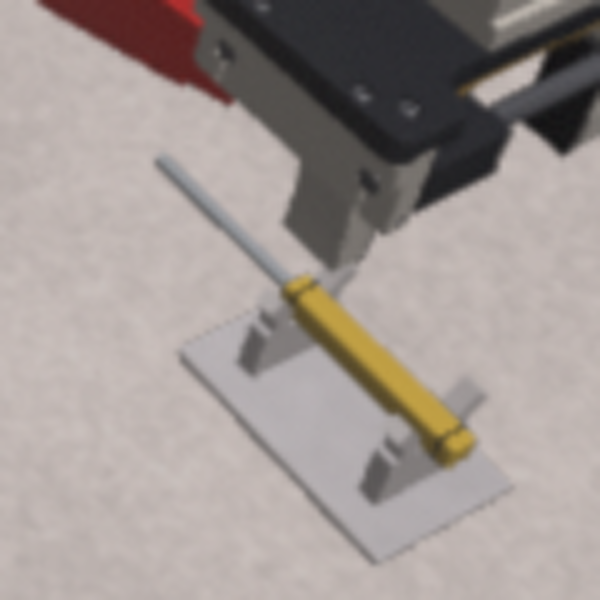

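View pics/t3c.png

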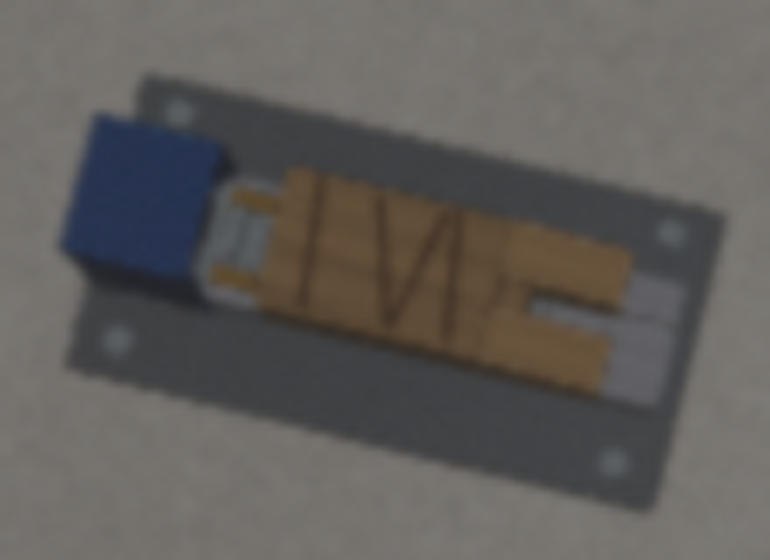

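```bash
python3 - <<'E'
from h import *
S=[.5633,.0227,-1.797]; c,s=np.cos(S[2]),np.sin(S[2])
def sf(p): d=p[:2]-np.array(S[:2]); return np.round([d[0]*c+d[1]*s,-d[0]*s+d[1]*c],4)
for p in [(290,167),(258,306),(635,250),(603,393)]:
  u=unc([p],7,[240,195])[0]; print(sf(ray('top',u,.076)),sf(ray('top',u,.070)))
for p in [(98,115),(228,148),(190,272),(62,250)]:
  print('hous',sf(ray('top',unc([p],7,[240,195])[0],.092)))
t=place(S,[[-.012,0,0]]);print(t, np.degrees(S[2]))
for l in ['jar','cast','palette']: print(l,[(np.round(x['at'],1),x['conf']) for x in spotter.tip_of('top',l)][:1])
E
```

```text
[-0.0694  0.0234] [-0.0702  0.0244]
[-0.0678 -0.0251] [-0.0686 -0.0244]
[0.0506 0.0239] [0.0503 0.0249]
[ 0.0518 -0.0257] [ 0.0516 -0.025 ]
hous [-0.134   0.0225]
hous [-0.0889  0.0221]
hous [-0.0904 -0.0214]
hous [-0.1337 -0.0246]
[[0.56599135 0.0343943  0.        ]] -102.96051578500894
jar [(array([309.2, 316.2]), 0.63)]
cast [(array([345.9, 166.4]), 0.76)]
palette [(array([393.1, 169.9]), 0.73)]
```

```bash
python3 -m handwheel '{"gripper":[1,1,1,1,1,1,1,1,1,1,1],"travel":[[0.2746,-0.629,0],[0.2746,-0.629,0],[0.2746,-0.629,0],[0.2746,-0.629,0],[0.2746,-0.629,0],[0.2746,-0.629,0],[0.2746,-0.629,0],[0.2746,-0.629,0],[0.2746,-0.629,0],[0.2746,-0.629,0],[0.2746,-0.629,0]],"spin":[-0.235,-0.235,-0.235,-0.235,-0.235,-0.235,-0.235,-0.235,-0.235,-0.235,-0.235]}' 15;python3 wl.py w8
```

```text
t: 18.1
eef_pos: [0.5644, 0.0339, 0.148]
ee_rot: [0.382, 1.571, -2.985]
force: [-0.2, -0.5, 0.7]
width: 0.0878
t 18.1 p [0.5644 0.0339 0.148 ] jaw 167.11 xaxis [-0. -0. -1.] F [-0.2 -0.5  0.7] w 0.0878 q [ 0.41  0.26 -0.36 -0.   -0.94 -0.63]
hole pred [[314.7545152 390.0773328]] housing [[277.9, 445.9], [351.0, 446.0], [286.6, 372.5], [343.1, 372.5], [250.3, 375.4], [379.4, 375.6]]
rod_tip []
hole [([315.8, 386.7], 0.96), ([312.7, 121.0], 0.57)]
```

View pics/w8.png

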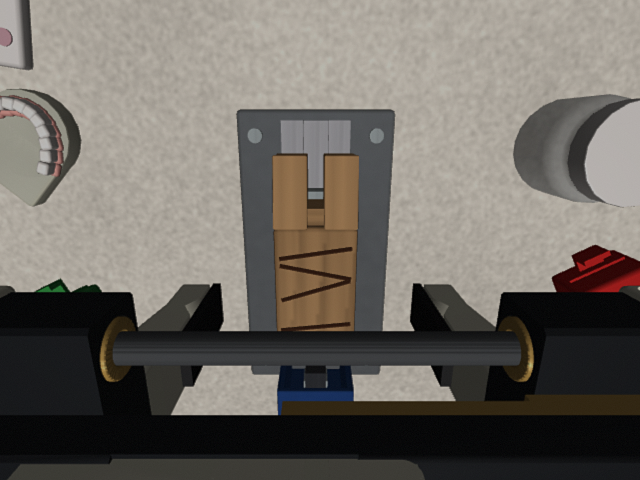

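```bash
python3 -m handwheel '{"gripper":[1,1,1,1,1,1,1],"travel":[[0,0,-0.05],[0,0,-0.1],[0,0,-0.14],[0,0,-0.155],[0,0,-0.163],[0,0,-0.168],[0,0,-0.168]],"spin":[0,0,0,0,0,0,0]}';python3 -m handwheel '{"gripper":[-1,-1,-1,-1,-1,-1,-1,-1],"travel":[[0,0,0],[0,0,0],[0,0,0],[0,0,0],[0,0,0],[0,0,0],[0,0,0],[0,0,0]],"spin":[0,0,0,0,0,0,0,0]}' 15; python3 -c "
from h import *
st()"
```

```text
t: 18.95
eef_pos: [0.5651, 0.0332, 0.0646]
ee_rot: [-2.623, 1.57, 0.292]
force: [-0.2, 0.3, 0.5]
width: 0.0874
t: 19.75
eef_pos: [0.5647, 0.033, 0.0641]
ee_rot: [-3.117, 1.571, -0.202]
force: [-1.1, -0.5, 1.4]
width: 0.0497
t 19.75 p [0.5647 0.033  0.0641] jaw 167.02 xaxis [ 0. -0. -1.] F [-1.1 -0.5  1.4] w 0.0497 q [ 0.4   0.36 -0.45  0.   -0.75 -0.63]
```

```bash
python3 -m handwheel '{"gripper":[-1,-1,-1,-1,-1],"travel":[[0,0,0.002],[-0.0022,-0.0097,0.002],[-0.0045,-0.0195,0.002],[-0.009,-0.039,0.002],[-0.009,-0.039,0.002]],"spin":[0,0,0,0,0]}' 25;python3 -c "
from h import *
st()"
```

```text
t: 20.25
eef_pos: [0.5593, 0.0121, 0.0648]
ee_rot: [0.48, 1.57, -2.889]
force: [-0.4, -0.4, -2.4]
width: 0.0499
t 20.25 p [0.5593 0.0121 0.0648] jaw 166.96 xaxis [-0.001 -0.    -1.   ] F [-0.4 -0.4 -2.4] w 0.0499 q [ 0.37  0.36 -0.46 -0.   -0.75 -0.6 ]
```

```bash
python3 -m handwheel '{"gripper":[-1,-1,-1,-1,-1,-1,-1,-1,-1],"travel":[[-0.0045,-0.0195,0],[-0.009,-0.039,0],[-0.0135,-0.0585,0],[-0.018,-0.078,0],[-0.0225,-0.0975,0],[-0.027,-0.117,0],[-0.0315,-0.1365,0],[-0.036,-0.156,0],[-0.036,-0.156,0]],"spin":[0,0,0,0,0,0,0,0,0]}'; python3 - <<'E'
from h import *
st()
t=snap('top','t4.png')['pixels']; cv2.imwrite('pics/t4c.png',cv2.resize(t[195:295,240:360],None,fx=6,fy=6,interpolation=cv2.INTER_CUBIC))
snap('scene','s4.png')
E
```

```text
t: 21.15
eef_pos: [0.5416, -0.0657, 0.065]
ee_rot: [0.384, 1.57, -2.985]
force: [-0.7, 0.0, -2.5]
width: 0.0499
t 21.15 p [ 0.5416 -0.0657  0.065 ] jaw 166.96 xaxis [-0. -0. -1.] F [-0.7  0.  -2.5] w 0.0499 q [ 0.24  0.34 -0.5  -0.   -0.74 -0.47]
```

View pics/t4c.png

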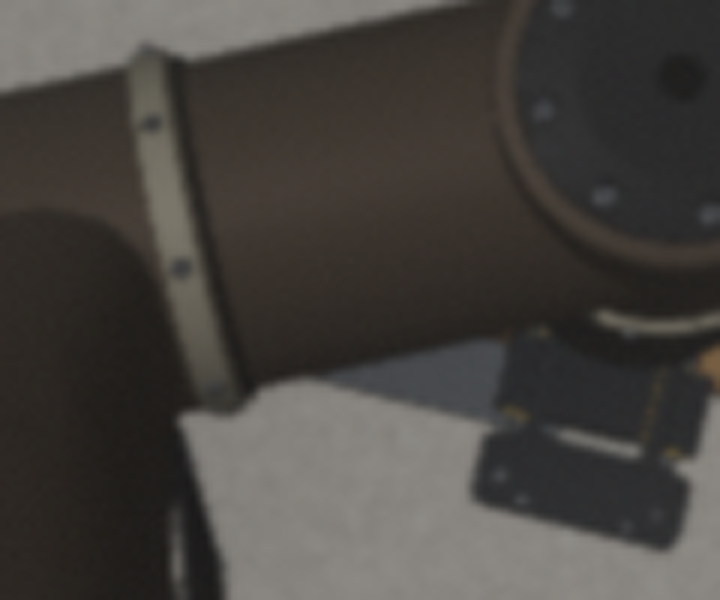

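View pics/s4.png

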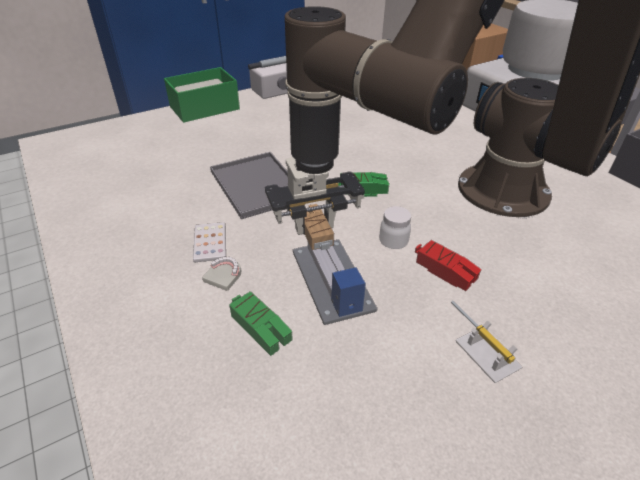

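```bash
python3 -m handwheel '{"gripper":[-1,-1,-1,-1,-1,-1,-1,-1,-1,-1,-1,-1],"travel":[[-0.0045,-0.0195,0],[-0.009,-0.039,0],[-0.0135,-0.0585,0],[-0.019,-0.082,0],[-0.019,-0.082,0],[-0.019,-0.082,0.01],[-0.019,-0.082,0.02],[-0.019,-0.082,0.04],[-0.019,-0.082,0.08],[-0.019,-0.082,0.12],[-0.019,-0.082,0.12],[-0.019,-0.082,0.12]],"spin":[0,0,0,0,0,0,0,0,0,0,0,0]}' 30; python3 - <<'E'
from h import *
st(); snap('scene','s5.png')
E
```

```text
t: 22.45
eef_pos: [0.5329, -0.1052, 0.1257]
ee_rot: [-2.597, 1.569, 0.319]
force: [0.3, -0.3, -2.6]
width: 0.0498
t 22.45 p [ 0.5329 -0.1052  0.1257] jaw 167.03 xaxis [ 0.002  0.001 -1.   ] F [ 0.3 -0.3 -2.6] w 0.0498 q [ 0.17  0.25 -0.44 -0.   -0.88 -0.39]
```

View pics/s5.png

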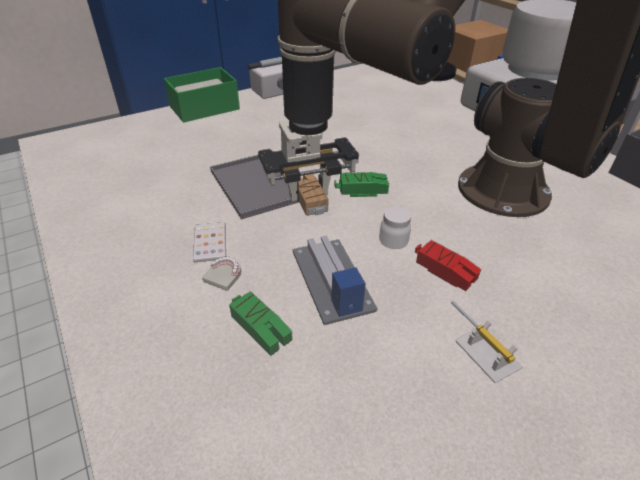

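```bash
python3 -m handwheel '{"gripper":[-1,-1,-1,-1,-1,-1,-1,-1,-1,-1,-1,-1,-1,-1,-1,-1],"travel":[[0.003,-0.05,0],[0.008,-0.12,0],[0.014,-0.2,0],[0.02,-0.28,0],[0.026,-0.36,0],[0.03,-0.43,0],[0.032,-0.47,0],[0.032,-0.482,0],[0.032,-0.482,0],[0.032,-0.482,-0.03],[0.032,-0.482,-0.07],[0.032,-0.482,-0.1],[0.032,-0.482,-0.125],[0.032,-0.482,-0.14],[0.032,-0.482,-0.15],[0.032,-0.482,-0.15]],"spin":[0,0,0,0,0,0,0,0,0,0,0,0,0,0,0,0]}'; python3 - <<'E'
from h import *
st(); s=snap('scene','s6.png')['pixels'];cv2.imwrite('pics/s6c.png',cv2.resize(s[90:230,190:350],None,fx=4,fy=4,interpolation=cv2.INTER_CUBIC)); snap('top','t6.png')
E
```

```text
t: 24.1
eef_pos: [0.5485, -0.3464, 0.0495]
ee_rot: [-0.035, 1.57, 2.88]
force: [0.1, 0.2, -2.8]
width: 0.0497
t 24.1 p [ 0.5485 -0.3464  0.0495] jaw 167.03 xaxis [-0.001  0.    -1.   ] F [ 0.1  0.2 -2.8] w 0.0497 q [-0.26  0.49 -0.27  0.   -0.81  0.04]
```

View pics/s6c.png

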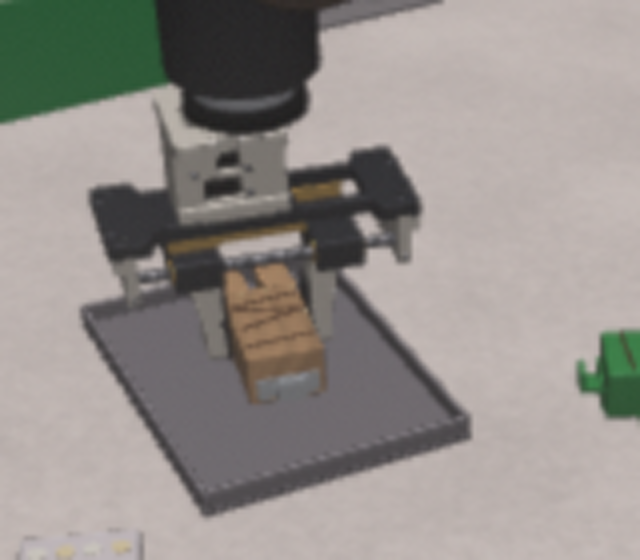

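View pics/t6.png

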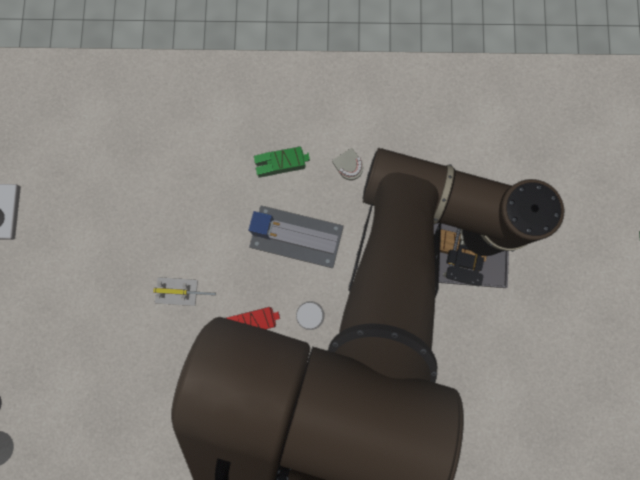

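Above the tray's middle, about 6 mm to go. Lower slowly until contact shows.

```bash
python3 -m handwheel '{"gripper":[-1,-1,-1,-1],"travel":[[0,0,-0.003],[0,0,-0.006],[0,0,-0.009],[0,0,-0.009]],"spin":[0,0,0,0]}';python3 -m handwheel '{"gripper":[-1,-1,-1],"travel":[[0,0,-0.001],[0,0,-0.003],[0,0,-0.003]],"spin":[0,0,0]}'
```

```text
t: 24.6
eef_pos: [0.5485, -0.3465, 0.0454]
ee_rot: [-0.439, 1.571, 2.476]
force: [-1.7, 0.4, -2.3]
width: 0.0499
t: 24.9
eef_pos: [0.5486, -0.3465, 0.0439]
ee_rot: [-0.185, 1.571, 2.731]
force: [-0.7, -0.4, -3.3]
width: 0.05
```

```bash
python3 -m handwheel '{"gripper":[-1,-1,-1],"travel":[[0,0,-0.001],[0,0,-0.002],[0,0,-0.002]],"spin":[0,0,0]}'
```

```text
t: 25.2
eef_pos: [0.5487, -0.3466, 0.0437]
ee_rot: [2.628, 1.57, -0.74]
force: [-1.6, 1.9, 4.5]
width: 0.0498
```

Contact with the floor (force flipped to +4.5 N). Release and rise.

```bash
python3 -m handwheel '{"gripper":[-0.2,0,0.2,0.5,1,1,1,1],"travel":[[0,0,0],[0,0,0],[0,0,0],[0,0,0],[0,0,0],[0,0,0],[0,0,0],[0,0,0]],"spin":[0,0,0,0,0,0,0,0]}';python3 -m handwheel '{"gripper":[1,1,1,1,1,1,1,1,1,1,1,1,1,1],"travel":[[0,0,0.03],[0,0,0.1],[0,0,0.2],[0,0,0.3],[-0.1,0,0.3],[-0.1,0,0.3],[-0.2,0.1,0.3],[-0.2,0.2,0.3],[-0.2,0.3,0.3],[-0.2,0.3,0.3],[-0.2,0.3,0.3],[-0.2,0.3,0.3],[-0.2,0.3,0.3],[-0.2,0.3,0.3]],"spin":[0,0,0,0,0,0,0,0,0,0,0,0,0,0]}'; python3 - <<'E'
from h import *
st(); s=snap('scene','s7.png')['pixels'];cv2.imwrite('pics/s7c.png',cv2.resize(s[90:390,190:540],None,fx=2,fy=2,interpolation=cv2.INTER_CUBIC)); snap('top','t7.png')
E
```

```text
t: 26.0
eef_pos: [0.5487, -0.3466, 0.043]
ee_rot: [-0.089, 1.571, 2.826]
force: [0.1, -0.3, 1.0]
width: 0.0855
t: 27.4
eef_pos: [0.4486, -0.1973, 0.193]
ee_rot: [0.299, 1.57, -3.07]
force: [-0.6, -0.5, 0.3]
width: 0.0873
t 27.4 p [ 0.4486 -0.1973  0.193 ] jaw 166.95 xaxis [-0. -0. -1.] F [-0.6 -0.5  0.3] w 0.0873 q [-0.01  0.1  -0.46  0.   -1.01 -0.22]
```

View pics/s7c.png

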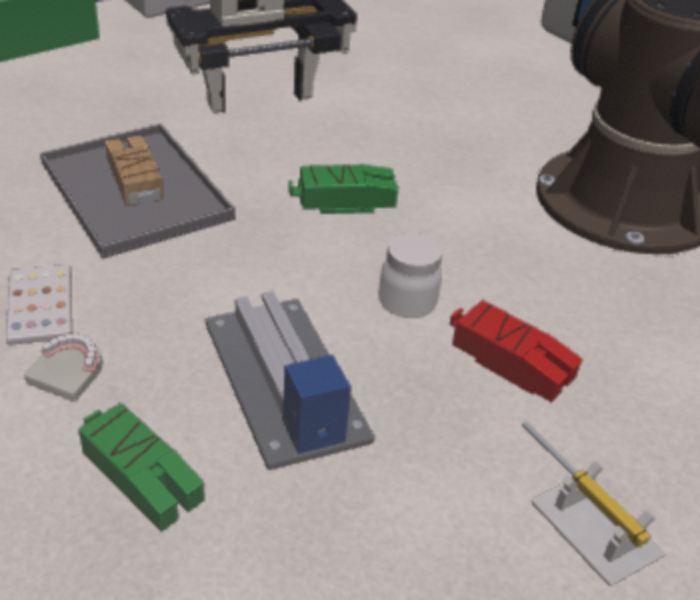

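View pics/t7.png

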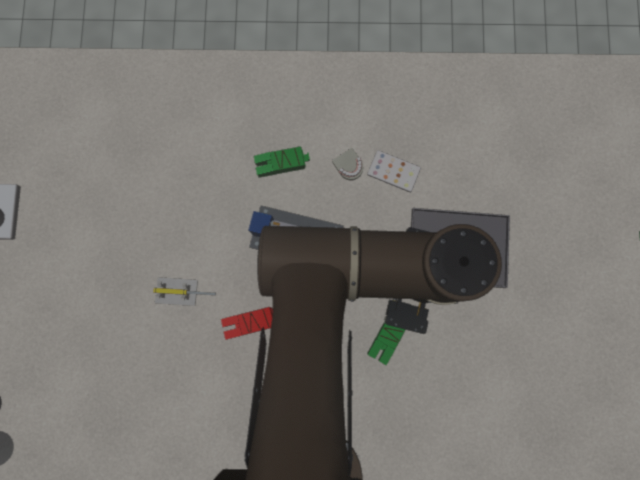

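The picture shows the block upright in the middle of the tray. The rod lies in both saddles, and the jar, cast and palette are where they were. The arm is clear, so I'm handing in.

```bash
python3 -c "
from station import arm
print(arm.job_done())"
```

```text
the job is handed in; nothing more can be done
None
```

The job is done and handed in at about 27.5 s of the 72 s allowed; it reported no verdict.

- **Release:** I lined the rod tip up with the hole in the wrist camera and pushed the catch in small steps. The force stayed at about 8.5 N, then eased to 6.5 N as the block sprang out. The top picture showed it about 17 mm along.
- **Rod:** The wrist picture showed the rod about 2 mm off the slot's centre, so I corrected that before lowering it. The scene picture shows it lying in both saddles, about 4 mm off the rest's middle along its axis.
- **Block:** I gripped it at 50 mm and slid it freely to about x = 91 mm, still in the track, then out past the end. I lifted it, set it down at the tray's middle until the floor took its weight (about 4.5 N), and let go.

**Last checks:** In the final scene picture the block stands upright in the tray, and the jar, cast and palette are where they were. The gripper was open and touching nothing. The arm hid the tray from the top camera, so I judged the block's final place from the scene picture and the TCP position only. None of the checks failed, and they disagreed only by the 1–2 mm of pose and calibration noise.

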